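Corner post of a model hall: mist the corner, press the post home and hold

ROBOT

A 6-joint arm with a two-finger parallel gripper is mounted at the origin on the work surface. World frame = base frame: x ahead of the robot, y to its left, z up, the work surface at z = 0. Lengths are in mm, angles in degrees, forces in N, time in s.
With the tool pointing down it reaches from about 300 to 850 mm from the base axis. Payload 4.2 kg.
Tool frame: the origin (TCP) lies midway between the tips of the shut fingers; the grasp point (between the pads) lies 19 mm behind it; z points along the fingers, y is the line along which they close (so a half turn about z gives the same grasp; the last joint's range is limited). The gripper opens to 91 mm and grips with 3 to 60 N. Pads are 32 mm wide; open, the fingers measure 118 mm over their backs; the gripper's body (76 mm by 178 mm) begins 60 mm behind the grasp point.
Start: joints at [71.62, 18.312, 89.639, -0, 72.044, -1.146], TCP at [170.366, 549.198, 213.976] pointing down, gripper open.
Joint ranges: [-177.97, 177.97], [-48.28, 115.42], [12.27, 149.76], [-77.06, 257.06], [2.81, 150.46], [-146.56, 146.56]. Speed limits (degrees/s): [147.25, 147.25, 180, 180, 180, 180].

INTERFACE

Orientations are given as [roll, pitch, yaw] about the fixed x, y, z axes, in that order (R = Rz(yaw) Ry(pitch) Rx(roll)).
In Python, from workcell import env gives the robot as it stands.
- The arm moves only by the shell command python3 -m jog 'ROWS' [FORCE]. ROWS is a JSON object of lists of equal length, an entry for each row: "jaw": the finger opening in mm, from 0 to 91.2; "slide": the shift along the tool's x, y, z in units of 30 mm (1.0 is 30 mm), a list of three; "spin": the turn about the tool's z in units of 8 degrees (1.0 is 8 degrees). In form: {"jaw": [jaw, ...], "slide": [[dx, dy, dz], ...], "spin": [spin, ...]}. A call has 1 to 10 rows; each row shifts and turns the commanded pose from where the row before left it, along the tool's axes as they then stand; what a row does not reach is not made up. A row lasts 1/10 s, in which the tool goes at most 50 mm and 8.59 degrees, less where a joint would pass 70% of its speed; a pose out of reach is approached as far as the arm can. A call is refused whole if a number of a shift passes 1 or a number of a turn 1, either way. A call with a gripper value outside its range is refused whole. The fingers move at their own pace and stop on an object; FORCE is the grip in N (left out, the last holds). Time passes only in rows, so rows that do not move let the fingers close. It gives the time, the measured TCP pose, the force, the opening and the grip force at its end, in the units of the state.
- env.state(): the state, without advancing time (a new reading comes with each control period).
- env.grab_frame(name): name is "scene" or "top" or "wrist"; returns the picture (480x640x3 uint8, red, green, blue); there is no depth.
- env.camera_model(name): a dict with "fx", "fy", "cx", "cy" (pixels), "D" ([k1, k2, p1, p2, k3] as OpenCV has them; the pictures are not rectified), "camera_from_world" (4x4, takes a point from world to camera coordinates). Camera axes: x right, y up, looking along -z (the intrinsics and any distortion apply to the point x, -y, -z); pixel columns grow to the right and rows downward; lengths in mm; the calibration is good to about 2 mm. A picture is of the moment at which its call begins: read the wrist's pose just before it. camera_model takes no time and is no camera call; for the wrist camera it gives the pose at the moment of the call.
- env.job_done(): hands the job in; it is judged then, once.
The state is a dict: "time_s": time; "qpos": joint angles; "qvel": joint speeds; "effort": joint torques, N m; "ee_pos": TCP position; "ee_rot": TCP orientation; "force": force on the tool from outside, world axes, zero at the start; "torque": the same for the moment, N m; "gripper_width": finger opening in mm; "gripper_force": force on a finger pad.
Only numpy, scipy, OpenCV 4.12 (cv2) and the standard library are available. Lean on these libraries where they do the work, as an engineer would, in place of code of your own. Each camera call takes 0.05 s, during which the arm holds its last target. There are 200 camera calls.

TASK

The model hall's corner post is already brushed with glue low down on its sides. Mist the empty corner with activator by pressing the spray bottle's cap right down for a moment and letting it come back up, then take the square post, stand it on the gluing tray's floor in the corner where the two low walls meet, upright and square, and press it against both walls at once. The glue needs holding: finish with the gripper still pressing the post firmly against both walls, not letting go, and leave everything else on the bench where it stands.

Things in the scene. Friction and masses are not known exactly. Their poses are not given: they have to be found in the camera images.
- post: corner post: plain pale wood, 22 x 22 mm square, 85 mm tall, plus a 12 x 12 mm tenon 10 mm high on top, about 35 g, loose, standing upright on the mat. Origin: centre of its underside; z up, x and y square to its sides. All four sides are alike: any quarter turn will do. Gripped with the fingertips 45 mm or more above its foot, the fingers clear the corner's walls
- corner (a point): inside corner of the two model walls, at the height of the tray floor (3 mm above the mat). Axes as the tray's: +x runs into the far wall, +y into the left wall, z up. The far wall's inner face is the plane x = 0, the left wall's the plane y = 0; free space is x < 0, y < 0. A post standing home has its centre at (-11, -11, 0) mm
- jig: magnetic gluing tray, fixed: bare steel sheet 200 x 200 mm, 3 mm floor, 22 mm rims along its far (+x) and left (+y) sides only. Origin: centre of its underside, on the green mat (3 mm thick); yaw up to 0.3 rad either way. Four dark bar magnets, 13 x 13 mm and 25 mm tall, hold the walls from inside, the nearest 86 mm from the corner
- wall_far: low plywood model wall, fixed, 168 mm long along the tray's y, 5 mm thick, 36 mm high, standing on the tray floor against the far rim. Origin: centre of its underside
- wall_left: low plywood model wall, fixed, 163 mm long along the tray's x, 5 mm thick, 36 mm high, standing on the tray floor against the left rim and butting against the far wall. Origin: centre of its underside
- bottle: white activator bottle, fixed upright in a round holder with a magnetic foot on the tray floor, near the tray's middle, its nozzle facing the corner. Foot 52 mm across, bottle 38 mm across, spray cap on top reaching 117 mm above the foot. Origin: centre of the foot's underside, on the tray floor; its x axis is the spray direction
- cap_top (a point): centre of the top of the bottle's white finger-pump spray cap (19 mm across, flat top, about 120 mm above the mat); it moves down with the cap
- cap (a joint): travel of the spray cap: 0 up at rest, grows to 0.006 m as it is pressed straight down. The return spring pushes with about 2.2 N at the top and 5.5 N at the bottom, where the cap meets a rigid stop; it comes back up by itself when let go
- jar: bystander: glass paint jar with a white lid, 38 mm across, 45 mm tall, upright. Origin: centre of its underside. The post, this jar and the glue bottle stand in any order in the area to the right of the tray, 80 mm or more apart
- glue: bystander: slim white glue bottle with a black cone cap, 29 mm across, 95 mm tall, upright. Origin: centre of its underside
- truck: bystander: model fire engine, 100 x 36 mm, 46 mm tall, beyond and to the right of the tray. Origin: centre of its underside; x along it
- cup: bystander: black mixing cup, 72 mm across the rim, 85 mm tall, left of the tray. Origin: centre of its underside
- tub: bystander: round white tub with a lid, 72 mm across, 44 mm tall, beyond and to the left of the tray. Origin: centre of its underside
- offcut: bystander: offcut of the same square wood, only 48 mm long and lying down, 22 x 22 mm, far right. Not the post. Origin: centre of its underside; x along it
- knife: bystander: slim metal hobby knife, 145 mm long, 8 mm high, lying on the mat near the right edge of the tray. Origin: under its middle; x towards the blade
Things that resemble listed ones, but are neither listed nor needed, are in the scene too. Leave any purple look-alike of the post alone.

How it is judged (in metres and radians):
On the way, in this order (a step that is already met when the one before it is completed fails the run):
1. the spray cap is pressed down, with the corner still empty (value of joint cap above 0.004 m and horizontal distance between post and corner above 0.06 m), for 0.1 s.
2. the spray cap has come back up (value of joint cap below 0.001 m), for 0.1 s.
3. the post stands in the corner, held and pressed against both walls (contact force between post and wall_far above 1 N and contact force between post and wall_left above 1 N and contact force between the fingers and post above 1 N and x of post in the frame of corner between -0.015 and -0.008 m and y of post in the frame of corner between -0.015 and -0.008 m and z of post in the frame of corner below 0.004 m and angle between post's own z axis and vertical below 0.06 rad and (angle between the x axis of post and the x axis of jig, either way round below 0.07 rad or angle between the x axis of post and the y axis of jig, either way round below 0.07 rad)), for 0.3 s.
At the end, for the whole second after the job is handed in: The post stands on the tray floor (within 4 mm) in the corner, centre about 11 mm (8 to 15) from each wall, upright to 0.06 rad, square to 0.07 rad, still, pressed by the fingers with over 1 N on each of the two walls at once; the spray cap is up (all of step 3 and linear speed of post below 0.01 m/s and value of joint cap below 0.001 m); the arm keeps its last pose, push and grip.
It fails at once if a bystander is pushed or lifted more than 20 mm from its place (distance of any of jar, glue, truck, cup, tub, offcut, knife from where it was at the start of the episode above 0.02 m).
It fails at once if the spray cap is pressed while the post is in the corner (value of joint cap above 0.003 m and horizontal distance between post and corner below 0.06 m).
It also fails if it takes over 61 s, if anything falls off the work surface, if the arm or the gripper's body presses on something with over 40 N, if the wrist force passes 120 N, or if a joint passes its speed limit or range.

## Working session

There is one attempt and no reset: what is moved stays moved. The work goes in short steps, Python scripts to look and compute and a shell command to move; the robot and the scene stay as the last step left them, time stands still between calls to the robot, and variables do not carry over. Pictures are saved under pics/ and viewed, at most 10 in all, crops included, and the job is handed in when it is done.

```bash
ls; mkdir -p pics
cat > h.py <<'E'
import numpy as np, cv2
from workcell import env
def model(n):
    return env.camera_model(n)
def ray(m,uv):
    K=np.array([[m['fx'],0,m['cx']],[0,m['fy'],m['cy']],[0,0,1.]])
    p=cv2.undistortPoints(np.array([[uv]],float),K,np.array(m['D'],float)).ravel()
    T=np.array(m['camera_from_world']);R=T[:3,:3];t=T[:3,3]
    d=R.T@np.array([p[0],-p[1],-1.]);return -R.T@t,d/np.linalg.norm(d)
def onz(m,uv,z):
    o,d=ray(m,uv);return o+d*(z-o[2])/d[2]
def tri(r1,r2):
    (o1,d1),(o2,d2)=r1,r2
    A=np.stack([d1,-d2],1);s=np.linalg.lstsq(A,o2-o1,rcond=None)[0]
    a,b=o1+s[0]*d1,o2+s[1]*d2;return (a+b)/2,np.linalg.norm(a-b)
def proj(m,P):
    K=np.array([[m['fx'],0,m['cx']],[0,m['fy'],m['cy']],[0,0,1.]])
    T=np.array(m['camera_from_world']);c=T[:3,:3]@np.array(P,float)+T[:3,3]
    return cv2.projectPoints(np.array([[c[0],-c[1],-c[2]]]),np.zeros(3),np.zeros(3),K,np.array(m['D'],float))[0].ravel()
def save(n,f):
    im=env.grab_frame(n);cv2.imwrite(f,im[:,:,::-1]);return im
E
python3 - <<'E'
from h import *
for n in('scene','top','wrist'):
    m=model(n);save(n,f'pics/{n}0.png');T=np.array(m['camera_from_world']);print(n,m['fx'],-T[:3,:3].T@T[:3,3], -T[2,:3])
s=env.state();print(s['ee_pos'],s['ee_rot'],s['force'],s['time_s'])
E
```

```text
pics
scene 582.8936123330653 [1233.74209029 -635.34907726 1031.08146652] [-0.4519507   0.50366151 -0.73625108]
top 533.8839775474011 [ 593.50190063   27.35980967 1112.35603104] [ 0.03189353 -0.02584837 -0.99915698]
wrist 375.45026360669505 [ 97.6218899  572.58138703 383.06380988] [ 0.25810035 -0.08056701 -0.96275291]
[170.23725628 548.83978232 213.32670297] [-1.79926218e+02 -1.90634308e-03  1.62766454e+02] [-0.14578676  0.37341022  0.34878181] 0.15
```

View pics/top0.png

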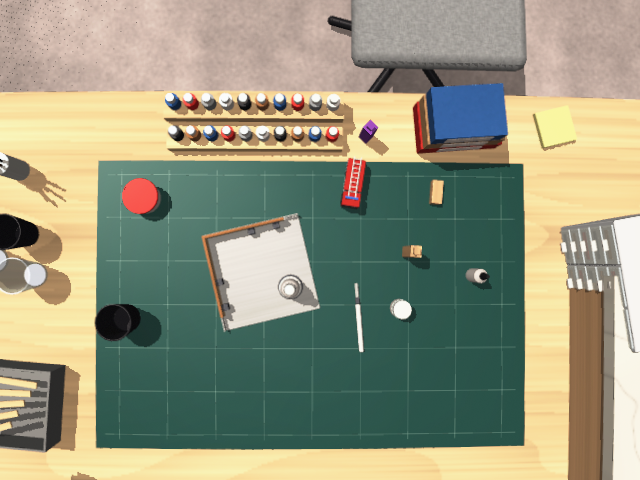

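View pics/scene0.png

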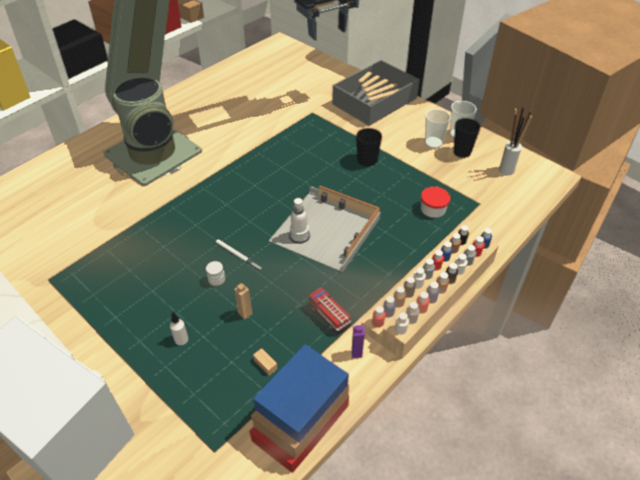

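Top view shows the post standing at (412,252), with its tenon; it could be confused with the offcut lying at (437,192) or the purple block at (369,131). In the scene view these are at (243,302), (264,361) and (358,341). I choose the first, which is upright, pale and tall. The tray corner is near top (207,238), and the spray cap near (290,288) in top and (298,203) in scene. Next, close crops.

Run:
```python
import cv2,numpy as np
t=cv2.imread('pics/top0.png');s=cv2.imread('pics/scene0.png')
def c(im,x,y,w,h,k):
    return cv2.resize(im[y:y+h,x:x+w],None,fx=k,fy=k,interpolation=cv2.INTER_CUBIC)
a=np.hstack([c(t,392,234,50,37,8),c(s,220,275,50,37,8)])
b=np.hstack([c(t,265,268,50,37,8),c(s,275,190,50,37,8)])
cimg=np.vstack([a,b]);cv2.imwrite('pics/crop1.png',cimg);print(cimg.shape)
a=np.hstack([c(t,195,205,133,100,3),c(s,280,180,133,100,3)])
d=np.hstack([c(t,195,222,50,37,8),c(s,350,190,50,37,8)])
cv2.imwrite('pics/crop2.png',np.vstack([a[:,:800] if a.shape[1]>=800 else np.pad(a,((0,0),(0,800-a.shape[1]),(0,0))),d]))
```

```text
(592, 800, 3)
```

View pics/crop1.png

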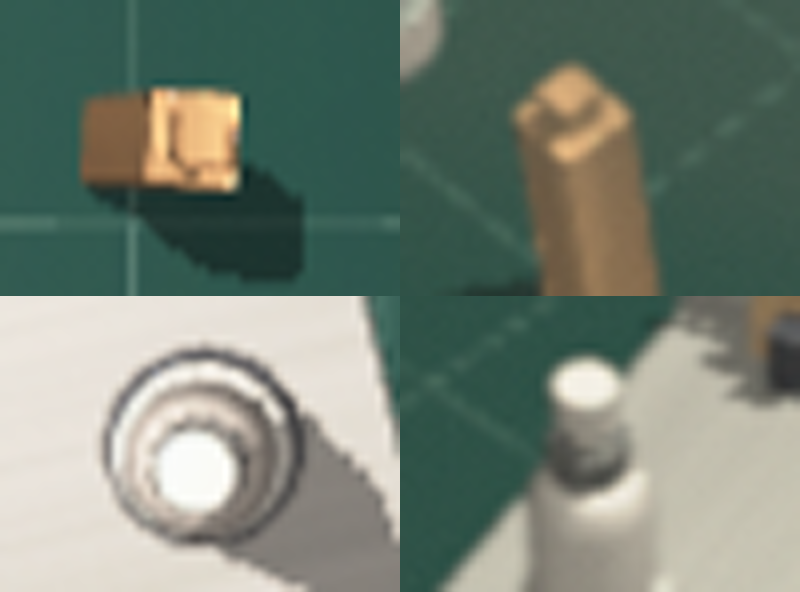

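View pics/crop2.png

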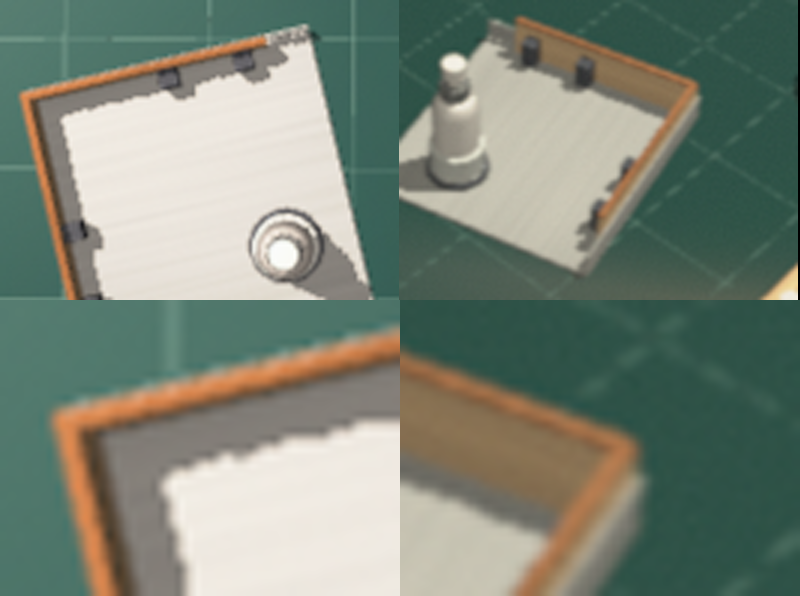

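Crop 1 confirms the post is square with a tenon. Its shoulder corners are near top (411–422, 245–257) and scene (234–249, 289 and 295). The cap top is at top (289.5,290) and scene (298,201.5). Crop 2 shows the orange wall tops, with the outer corner at top (202,236) and scene (379,207). Now measure.

Run:
```python
from h import *
T=model('top');S=model('scene')
t=cv2.imread('pics/top0.png');s=cv2.imread('pics/scene0.png')
f=lambda x0,y0,u,v:(x0+(u+.5)/8-.5,y0+(v+.5)/8-.5)
# post shoulder corners
tp=[f(392,234,*c) for c in[(152,91),(241,93),(240,190),(149,186)]]
sp={'L':f(220,275,515,115),'R':f(220,275,633,115),'F':f(220,275,568,163)}
for c in tp: print('shoulder@88',onz(T,c,88).round(1))
for k,c in sp.items(): print(k,onz(S,c,88).round(1))
# cap: blob centroid
print('cap',tri(ray(T,f(265,268,196,470-296)),ray(S,f(275,190,586,385-296)[0:1]+f(275,190,586,385-296)[1:])) )
def cap(im,x,y,thr):
    g=im[y-8:y+9,x-8:x+9].min(2)>thr;n,l,st,c=cv2.connectedComponentsWithStats(g.astype(np.uint8));k=l[8,8];return c[k]+[x-8,y-8],st[k]
print(cap(t,289,290,235),cap(s,298,201,215))
# scene crops use local u-400
tpc=np.mean(tp,0)
Lc={k:f(220,275,u-400,v) for k,(u,v) in dict(L=(515,115),R=(633,115),F=(568,163)).items()}
for k,c in Lc.items(): print(k,onz(S,c,88).round(1))
for k,c in Lc.items():
    print(k,[ (tri(ray(T,q),ray(S,c))[0].round(1),round(tri(ray(T,q),ray(S,c))[1],1)) for q in tp])
sc=f(275,190,586-400,385-296);tc=f(265,268,196,470-296);print('cap',tri(ray(T,tc),ray(S,sc)),onz(T,tc,123),onz(S,sc,123))
# wall outer corner
a=f(195,222,56,411-300);b=f(350,190,635-400,440-300);print('outer',tri(ray(T,a),ray(S,b)),onz(T,a,42),onz(S,b,42))
hsv=cv2.cvtColor(t,cv2.COLOR_BGR2HSV);m=cv2.inRange(hsv,(5,110,120),(20,255,255));m[:,:195]=0;m[:,310:]=0;m[:200]=0;m[340:]=0
# subpixel wall centreline: weighted centroid of mask by columns (far) / rows (left)
P=[];
for x in range(225,275):
    y=np.where(m[205:245,x])[0]
    if len(y): P.append(onz(T,(x,205+y.mean()),42)[:2])
Q=[]
for y in range(255,310):
    x=np.where(m[y,198:235])[0]
    if len(x): Q.append(onz(T,(198+x.mean(),y),42)[:2])
P=np.array(P);Q=np.array(Q)
lf=cv2.fitLine(P.astype(np.float32),cv2.DIST_HUBER,0,.01,.01).ravel();lq=cv2.fitLine(Q.astype(np.float32),cv2.DIST_HUBER,0,.01,.01).ravel()
print('far',lf,np.degrees(np.arctan2(-lf[0],lf[1])),'left',lq,np.degrees(np.arctan2(lq[1],lq[0])),len(P),len(Q))
A=np.stack([lf[:2],-lq[:2]],1);k=np.linalg.solve(A,lq[2:]-lf[2:]);print('centreline corner',lf[2:]+k[0]*lf[:2])
```

```text
shoulder@88 [ 621.3 -188.2   88. ]
shoulder@88 [ 620.9 -210.    88. ]
shoulder@88 [ 597.4 -209.7   88. ]
shoulder@88 [ 598.3 -187.5   88. ]
L [ 676.1 -139.3   88. ]
R [ 698.4 -118.7   88. ]
F [ 697.1 -141.1   88. ]
cap (array([583.47644497,  79.47057786, 133.61571249]), np.float64(113.89822071434098))
(array([288.86206897, 289.5       ]), array([ 4,  4,  9,  8, 58], dtype=int32)) (array([297.77272727, 200.59090909]), array([ 5,  6,  7,  4, 22], dtype=int32))
L [ 600.6 -209.2   88. ]
R [ 622.9 -188.5   88. ]
F [ 622.2 -210.4   88. ]
L [(array([ 611.4, -199.3,   87.4]), np.float64(29.2)), (array([ 615.8, -211.6,  102.8]), np.float64(13.5)), (array([ 598.3, -209.2,   86.2]), np.float64(2.5)), (array([ 593.6, -196.4,   69.5]), np.float64(13.9))]
R [(array([ 621.6, -188.2,   86.7]), np.float64(0.9)), (array([ 626.2, -200.7,  103.2]), np.float64(16.1)), (array([ 609.3, -198.2,   87.8]), np.float64(32.7)), (array([ 604.4, -185.2,   70. ]), np.float64(16.9))]
F [(array([ 616.6, -197.5,   70.3]), np.float64(15.1)), (array([ 621.1, -210.1,   86.8]), np.float64(0.6)), (array([ 603.6, -207.6,   70.2]), np.float64(17.2)), (array([ 598.8, -194.6,   52.4]), np.float64(0.8))]
cap (array([537.37027481,  45.58394447, 120.40013841]), np.float64(0.44562178547170006)) [537.35758529  45.38163112 123.        ] [539.52249334  43.78994742 123.        ]
outer (array([639.90113958, 222.56018956,  42.59783743]), np.float64(0.2560429464681788)) [639.83396725 222.57902635  42.        ] [639.62234199 223.1828836   42.        ]
far [ 2.3571058e-01 -9.7182328e-01  6.5904669e+02  1.2677972e+02] -166.36649 left [9.7226864e-01 2.3386687e-01 5.4676984e+02 1.9824182e+02] 13.5248375 50 55
centreline corner [636.48016 219.8205 ]
```

```bash
python3 -m jog '{"jaw":[0,0,0,0,0,0,0,0,0,0],"slide":[[0,0,0],[0,0,0],[0,0,0],[0,0,0],[0,0,0],[0,0,0],[0,0,0],[0,0,0],[0,0,0],[0,0,0]],"spin":[0.91,0.91,0.91,0.91,0.91,0.91,0.91,0.91,0.91,0.91]}' 20
python3 -m jog '{"jaw":[0,0,0,0,0,0,0,0,0,0],"slide":[[-0.84,0.61,0],[-0.84,0.61,0],[-0.84,0.61,0],[-0.84,0.61,0],[-0.84,0.61,0],[-0.84,0.61,0],[-0.84,0.61,0],[-0.84,0.61,0],[-0.84,0.61,0],[-0.84,0.61,0]],"spin":[0,0,0,0,0,0,0,0,0,0]}'
```

```text
time_s: 1.15
ee_pos: [170.3, 549.0, 213.6]
ee_rot: [-180.0, 0.0, 89.7]
force: [-0.4, -0.3, 0.3]
gripper_width: 14.2
gripper_force: 0.0
time_s: 2.15
ee_pos: [353.7, 295.9, 213.8]
ee_rot: [-180.0, 0.0, 90.0]
force: [0.9, 1.0, -0.6]
gripper_width: 0.4
gripper_force: 0.0
```

```bash
python3 -m jog '{"jaw":[0,0,0,0,0,0,0,0,0,0],"slide":[[-0.84,0.61,0],[-0.84,0.61,0],[-0.84,0.61,0],[-0.84,0.61,0],[-0.84,0.61,0],[-0.84,0.61,0],[-0.84,0.61,0],[-0.84,0.61,0],[-0.84,0.61,0],[-0.79,0.64,0]],"spin":[0,0,0,0,0,0,0,0,0,0]}'
python3 -m jog '{"jaw":[0,0],"slide":[[0,0,0],[0,0,0]],"spin":[0,0]}'
python3 - <<'E'
from h import *
m=model('wrist');s=env.state();im=save('wrist','pics/w1.png');print(s['ee_pos'],s['ee_rot'],proj(m,(537.4,45.5,121)),proj(m,(634.6,216.8,6)),proj(m,(639.9,222.6,42)))
import pickle;pickle.dump(m,open('w1.pkl','wb'))
E
```

```text
time_s: 3.15
ee_pos: [537.3, 45.2, 213.7]
ee_rot: [-180.0, -0.0, 89.9]
force: [0.0, -0.2, 0.6]
gripper_width: 0.6
gripper_force: 0.0
time_s: 3.35
ee_pos: [536.7, 46.2, 213.4]
ee_rot: [-179.9, -0.0, 89.9]
force: [-0.7, -0.6, 0.4]
gripper_width: 0.3
gripper_force: 0.0
[536.68097371  46.21944619 213.39242864] [-1.79914535e+02 -2.50651241e-02  8.98914008e+01] [326.80235205 244.50511161] [430.88854984  32.29815994] [448.82078067  14.26533091]
```

View pics/w1.png

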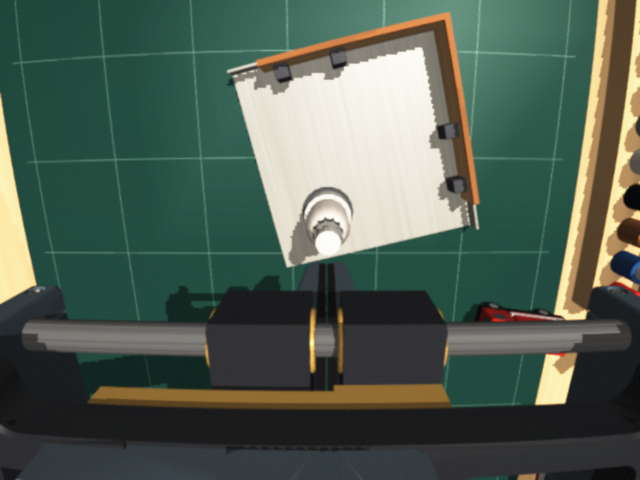

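The cap shows at (328,242), against a predicted (327,244.5). The wall's outer corner is at (449,14), as predicted, so the three cameras agree. Going down to the cap.

```bash
python3 -m jog '{"jaw":[0,0,0,0,0,0,0,0],"slide":[[0,0,0.5],[0,0,0.8],[0,0,0.7],[0,0,0.5],[0,0,0.2],[0,0,0.1],[0,0,0],[0,0,0]],"spin":[0,0,0,0,0,0,0,0]}'
python3 -m jog '{"jaw":[0,0,0,0],"slide":[[0,0,0.05],[0,0,0.05],[0,0,0.05],[0,0,0]],"spin":[0,0,0,0]}'
```

```text
time_s: 4.2
ee_pos: [537.4, 46.8, 130.8]
ee_rot: [179.9, -0.0, 90.0]
force: [-1.2, 1.0, -0.5]
gripper_width: 0.4
gripper_force: 0.0
time_s: 4.6
ee_pos: [536.8, 46.4, 125.3]
ee_rot: [-180.0, -0.0, 90.0]
force: [-0.1, 0.4, 0.2]
gripper_width: 0.7
gripper_force: 0.0
```

```bash
python3 -m jog '{"jaw":[0,0,0,0],"slide":[[0,0,0.05],[0,0,0.05],[0,0,0],[0,0,0]],"spin":[0,0,0,0]}'
python3 -m jog '{"jaw":[0,0,0,0],"slide":[[0,0,0.05],[0,0,0.05],[0,0,0],[0,0,0]],"spin":[0,0,0,0]}'
```

```text
time_s: 5.0
ee_pos: [537.1, 46.5, 122.7]
ee_rot: [180.0, -0.0, 90.0]
force: [-0.3, -0.8, 1.4]
gripper_width: 0.2
gripper_force: 1.2
time_s: 5.4
ee_pos: [537.1, 46.5, 119.6]
ee_rot: [180.0, -0.0, 90.0]
force: [-1.5, 0.0, 4.3]
gripper_width: 0.4
gripper_force: 2.0
```

```bash
python3 -m jog '{"jaw":[0,0,0,0],"slide":[[0,0,0.04],[0,0,0.04],[0,0,0],[0,0,0]],"spin":[0,0,0,0]}'
python3 -m jog '{"jaw":[0,0,0,0,0],"slide":[[0,0,0.03],[0,0,0.03],[0,0,0],[0,0,0],[0,0,0]],"spin":[0,0,0,0,0]}'
```

```text
time_s: 5.8
ee_pos: [537.1, 46.5, 117.3]
ee_rot: [180.0, -0.0, 90.0]
force: [-1.3, -0.5, 6.1]
gripper_width: 0.3
gripper_force: 2.8
time_s: 6.3
ee_pos: [537.1, 46.5, 117.1]
ee_rot: [179.9, -0.0, 90.0]
force: [-3.7, 0.5, 15.2]
gripper_width: 0.6
gripper_force: 7.7
```

Rigid stop felt at 15 N, so the cap is fully down. Going back up and across to the post.

```bash
python3 -m jog '{"jaw":[0,0,0,0,0,60,60,60,60,60],"slide":[[0,0,-0.2],[0,0,-0.5],[0,0,-0.8],[0,0,-0.8],[0,0,-0.8],[0,0,-0.1],[0,0,0],[-0.5,0.15,0],[-0.8,0.24,0],[-0.8,0.24,0]],"spin":[0,0,0,0,0,0,0,0,0,0]}'
python3 -m jog '{"jaw":[60,60,60,60,60,60,60,60,60,60],"slide":[[-0.8,0.24,0],[-0.8,0.24,0],[-0.8,0.24,0],[-0.8,0.24,0],[-0.8,0.24,0],[-0.8,0.24,0],[-0.8,0.24,0],[-0.48,0.14,0],[0,0,0],[0,0,0]],"spin":[0,0,0,0,0,0,0,0,0,0]}'
python3 - <<'E'
from h import *
import pickle
m=model('wrist');s=env.state();im=save('wrist','pics/w2.png');print(s['ee_pos'],s['ee_rot'],s['force'])
pickle.dump(m,open('w2.pkl','wb'))
for P in [(621.5,-188),(621.5,-210),(599.5,-188),(599.5,-210)]: print(proj(m,P+(88,)).round(1),proj(m,P+(3,)).round(1))
c=cv2.resize(im[200:350,240:440],None,fx=4,fy=4,interpolation=cv2.INTER_CUBIC);cv2.imwrite('pics/w2c.png',c[:,:,::-1])
E
```

```text
time_s: 7.3
ee_pos: [555.4, -18.0, 209.4]
ee_rot: [-179.8, 0.0, 90.0]
force: [0.2, 0.4, 0.5]
gripper_width: 37.5
gripper_force: 0.0
time_s: 8.3
ee_pos: [609.7, -198.7, 210.2]
ee_rot: [-179.9, -0.1, 89.9]
force: [0.1, -0.2, 0.5]
gripper_width: 60.1
gripper_force: 0.0
[ 609.74126034 -198.74187542  210.23697173] [-1.79893841e+02 -7.69020671e-02  8.99349003e+01] [ 0.05263018 -0.15080701  0.51745006]
[340.6 220.1] [337.6 201.6]
[340.4 246.6] [337.5 222.7]
[313.1 220.2] [316.  201.6]
[313.3 246.6] [316.2 222.7]
```

View pics/w2c.png

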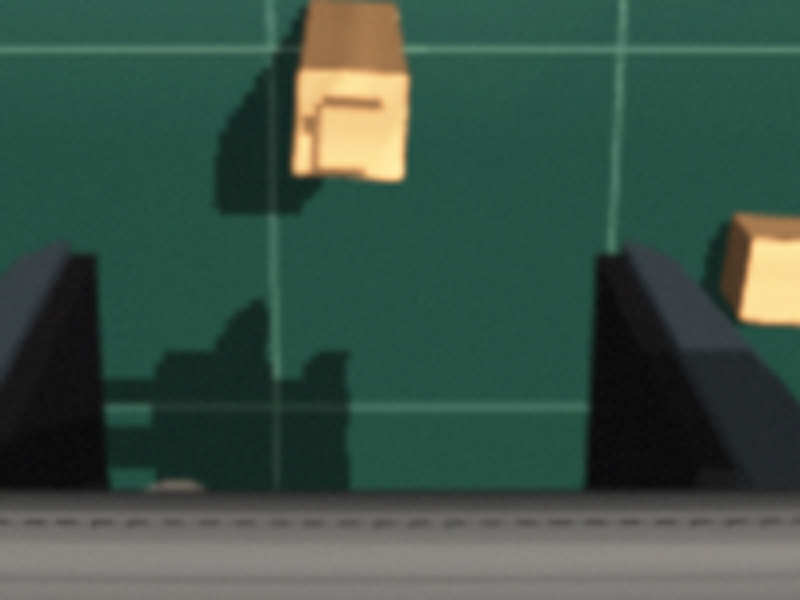

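The crop shows the square shoulder at crop pixels (298,67), (410,72), (405,181) and (292,176), turned slightly, with the offcut further right. Working out centre and yaw.

Run:
```python
from h import *
import pickle
m=pickle.load(open('w2.pkl','rb'));T=model('top');S=model('scene')
w=[(240+(u+.5)/4-.5,200+(v+.5)/4-.5) for u,v in[(298,67),(410,72),(405,181),(292,176)]]
P=np.array([onz(m,c,88) for c in w]);print(P.round(1),P.mean(0))
g=lambda a,b:np.degrees(np.arctan2(*(b-a)[[1,0]]))
print(g(P[0],P[1]),g(P[3],P[2]),g(P[3],P[0])-90,g(P[2],P[1])-90)
f=lambda x0,y0,u,v:(x0+(u+.5)/8-.5,y0+(v+.5)/8-.5)
# wrist TR <-> scene R (x+,y+) ; wrist BR <-> scene F
print(tri(ray(m,w[1]),ray(S,f(220,275,233,115))),tri(ray(m,w[2]),ray(S,f(220,275,168,163))))
print(tri(ray(m,w[1]),ray(T,f(392,234,152,91))),tri(ray(m,w[2]),ray(T,f(392,234,241,93))))
```

```text
[[ 600.4 -184.9   88. ]
 [ 622.7 -186.    88. ]
 [ 621.9 -208.6   88. ]
 [ 598.9 -207.5   88. ]] [ 610.96275742 -196.73454896   88.        ]
-2.6747840531376523 -2.699870209606474 -3.6481430891197846 -2.0026310180318205
(array([ 622.16944709, -187.01437611,   85.90983787]), np.float64(1.6521254793572955)) (array([ 621.56406222, -209.40532669,   86.43602867]), np.float64(1.0156928716002074))
(array([ 622.0089655 , -187.31153854,   87.02681447]), np.float64(2.6358452347215695)) (array([ 621.97843338, -214.09131919,   69.85013022]), np.float64(1.226889652244526))
```

```bash
python3 -m jog '{"jaw":[60,60,60,60,60,60,60,60,60,60],"slide":[[0.03,0.04,0],[0,0,0.5],[0,0,0.8],[0,0,0.8],[0,0,0.8],[0,0,0.8],[0,0,0.8],[0,0,0.5],[0,0,0.27],[0,0,0]],"spin":[0.33,0,0,0,0,0,0,0,0,0]}'
python3 -m jog '{"jaw":[10,10,10,10,10,10,10,10,10,10],"slide":[[0,0,0],[0,0,0],[0,0,0],[0,0,0],[0,0,0],[0,0,0],[0,0,0],[0,0,0],[0,0,0],[0,0,0]],"spin":[0,0,0,0,0,0,0,0,0,0]}' 25
```

```text
time_s: 9.35
ee_pos: [610.8, -196.9, 52.3]
ee_rot: [-179.9, -0.0, 87.4]
force: [0.6, 0.6, 0.8]
gripper_width: 59.8
gripper_force: 0.0
time_s: 10.35
ee_pos: [611.6, -198.1, 53.4]
ee_rot: [180.0, 0.0, 87.3]
force: [-0.2, -0.3, 2.3]
gripper_width: 22.2
gripper_force: 25.0
```

Firm grip (22.2 mm, 25 N). Lifting, carrying over, and turning to the tray's yaw.

```bash
python3 -m jog '{"jaw":[10,10,10,10,10,10,10,10,10,10],"slide":[[0,0,-0.2],[0,0,-0.6],[0,0,-0.8],[0,0,-0.8],[0,0,-0.8],[0,0,-0.8],[0,0,-0.6],[0,0,-0.4],[0.2,0,0],[0.5,0,0]],"spin":[0,0,0,0,0,0,0,0,0,0]}'
python3 -m jog '{"jaw":[10,10,10,10,10,10,10,10,10,10],"slide":[[0.8,-0.03,0],[0.8,-0.03,0],[0.8,-0.03,0],[0.8,-0.03,0],[0.8,-0.03,0],[0.8,-0.03,0],[0.8,-0.03,0],[0.8,-0.03,0],[0.8,-0.03,0],[0.8,-0.03,0]],"spin":[0,0,0,0,0,0,0,0,0,0]}'
python3 -m jog '{"jaw":[10,10,10,10,10,10,10,10,10,10],"slide":[[0.8,-0.03,0],[0.8,-0.03,0],[0.8,-0.03,0],[0.8,0,0],[0.6,0,0],[0.4,0,0],[0,0,0],[0,0,0],[0,0,0],[0,0,0]],"spin":[0,0,0,0,0,0,-0.8,-0.8,-0.44,0]}'
python3 - <<'E'
from h import *
import pickle
m=model('wrist');s=env.state();im=save('wrist','pics/w3.png');print(s['ee_pos'],s['ee_rot'],s['force'])
pickle.dump(m,open('w3.pkl','wb'))
for P in [(634.6,216.8,6),(634.6,216.8,42),(639.9,222.6,42)]: print(proj(m,P).round(1))
E
```

```text
time_s: 11.35
ee_pos: [612.1, -177.1, 202.3]
ee_rot: [-179.9, -0.0, 87.2]
force: [-0.5, -1.0, -0.0]
gripper_width: 22.0
gripper_force: 25.0
time_s: 12.35
ee_pos: [613.4, 65.3, 201.4]
ee_rot: [-179.8, -0.0, 87.4]
force: [-0.4, 0.9, -0.6]
gripper_width: 21.6
gripper_force: 25.0
time_s: 13.35
ee_pos: [617.5, 189.0, 202.6]
ee_rot: [-179.9, 0.0, 103.6]
force: [0.6, 0.7, -1.0]
gripper_width: 21.9
gripper_force: 25.0
[617.53986918 189.01477037 202.60610435] [-1.79935363e+02  8.62540318e-03  1.03625184e+02] [ 0.64986872  0.68906261 -0.98309401]
[349.2 190.8]
[351.6 196.7]
[359.  191.8]
```

View pics/w3.png

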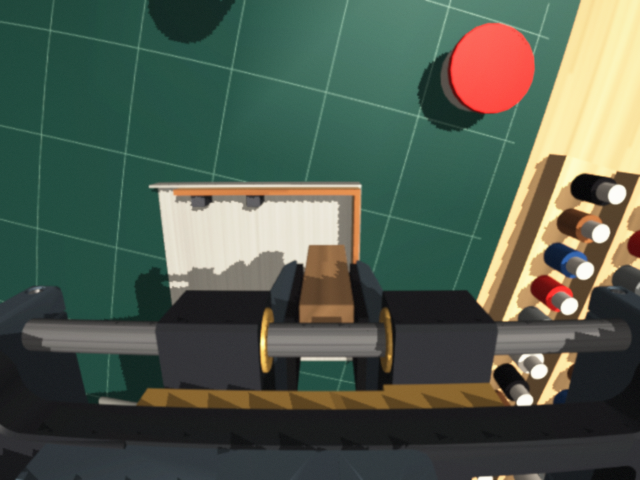

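The corner's outer top edge is at (360,189), within about 3 mm of its predicted place. The wall runs parallel to the image rows, so the yaw is right, and the post hangs 12 mm clear of both walls. Lowering.

```bash
python3 -m jog '{"jaw":[10,10,10,10,10,10,10,10,10,10],"slide":[[0,0,0.4],[0,0,0.8],[0,0,0.8],[0,0,0.8],[0,0,0.8],[0,0,0.6],[0,0,0.4],[0,0,0.15],[0,0,0],[0,0,0]],"spin":[0,0,0,0,0,0,0,0,0,0]}'
python3 -m jog '{"jaw":[10,10,10,10],"slide":[[0,0,0.05],[0,0,0.03],[0,0,0.0],[0,0,0]],"spin":[0,0,0,0]}'
```

```text
time_s: 14.4
ee_pos: [618.5, 189.2, 61.5]
ee_rot: [179.9, -0.0, 103.6]
force: [0.2, 0.7, -0.7]
gripper_width: 22.2
gripper_force: 25.0
time_s: 14.8
ee_pos: [618.0, 189.1, 58.5]
ee_rot: [180.0, -0.0, 103.6]
force: [-0.1, -0.3, 0.6]
gripper_width: 22.0
gripper_force: 25.0
```

```bash
python3 -m jog '{"jaw":[10,10,10,10],"slide":[[0,0,0.03],[0,0,0.03],[0,0,0.0],[0,0,0]],"spin":[0,0,0,0]}'
python3 -m jog '{"jaw":[10,10,10,10],"slide":[[0,0,0.02],[0,0,0.02],[0,0,0.0],[0,0,0]],"spin":[0,0,0,0]}'
```

```text
time_s: 15.2
ee_pos: [617.9, 189.1, 56.4]
ee_rot: [-180.0, -0.0, 103.6]
force: [0.7, 0.1, -0.5]
gripper_width: 21.8
gripper_force: 25.0
time_s: 15.6
ee_pos: [617.9, 189.1, 56.3]
ee_rot: [180.0, -0.0, 103.6]
force: [-2.3, -0.0, 6.0]
gripper_width: 22.2
gripper_force: 25.0
```

Floor felt at 6 N. I'll ease it up slightly, then go for the walls.

```bash
python3 -m jog '{"jaw":[10,10,10,10,10,10],"slide":[[0,0,-0.02],[0.1,0.1,0],[0.1,0.1,0],[0.05,0.05,0],[0,0,0],[0,0,0]],"spin":[0,0,0,0,0,0]}'
python3 -m jog '{"jaw":[10,10,10,10],"slide":[[0.05,0,0],[0.03,0,0],[0,0,0],[0,0,0]],"spin":[0,0,0,0]}'
```

```text
time_s: 16.2
ee_pos: [623.8, 198.1, 56.3]
ee_rot: [180.0, 0.0, 103.7]
force: [-1.1, -1.5, 5.2]
gripper_width: 21.6
gripper_force: 25.0
time_s: 16.6
ee_pos: [623.7, 200.5, 56.3]
ee_rot: [179.9, 0.0, 103.7]
force: [0.3, -2.6, 4.5]
gripper_width: 22.1
gripper_force: 25.0
```

```bash
python3 -m jog '{"jaw":[10,10,10,10],"slide":[[0,0,-0.01],[0.04,0,0],[0.0,0,0],[0,0,0]],"spin":[0,0,0,0]}'
python3 -m jog '{"jaw":[10,10,10,10],"slide":[[0.04,0,0],[0.0,0,0],[0,0,0],[0,0,0]],"spin":[0,0,0,0]}'
```

```text
time_s: 17.0
ee_pos: [623.1, 201.9, 56.3]
ee_rot: [179.9, -0.0, 103.7]
force: [1.2, -2.2, 4.6]
gripper_width: 21.7
gripper_force: 25.0
time_s: 17.4
ee_pos: [622.6, 202.9, 56.3]
ee_rot: [180.0, -0.0, 103.6]
force: [2.4, -2.1, 5.0]
gripper_width: 21.7
gripper_force: 25.0
```

```bash
python3 -m jog '{"jaw":[10,10,10,10],"slide":[[0.04,0,0],[0.0,0,0],[0,0,0],[0,0,0]],"spin":[0,0,0,0]}'
python3 -m jog '{"jaw":[10,10,10,10],"slide":[[0.03,0,0],[0.0,0,0],[0,0,0],[0,0,0]],"spin":[0,0,0,0]}'
```

```text
time_s: 17.8
ee_pos: [622.3, 203.5, 56.4]
ee_rot: [180.0, 0.0, 103.7]
force: [2.1, -3.4, 5.7]
gripper_width: 21.9
gripper_force: 25.0
time_s: 18.2
ee_pos: [622.3, 203.5, 56.4]
ee_rot: [180.0, 0.1, 103.7]
force: [2.9, -5.3, 5.7]
gripper_width: 21.9
gripper_force: 25.0
```

Left wall reached (about 5.8 N). Now the far wall.

```bash
python3 -m jog '{"jaw":[10,10,10,10],"slide":[[0,0.05,0],[0.0,0.05,0],[0,0,0],[0,0,0]],"spin":[0,0,0,0]}'
python3 -m jog '{"jaw":[10,10,10,10],"slide":[[0,0.04,0],[0.0,0,0],[0,0,0],[0,0,0]],"spin":[0,0,0,0]}'
python3 -m jog '{"jaw":[10,10,10,10],"slide":[[0,0.04,0],[0.0,0,0],[0,0,0],[0,0,0]],"spin":[0,0,0,0]}'
```

```text
time_s: 18.6
ee_pos: [622.6, 203.6, 56.3]
ee_rot: [-179.7, 0.1, 103.7]
force: [-2.7, -7.5, 9.6]
gripper_width: 22.1
gripper_force: 25.0
time_s: 19.0
ee_pos: [622.8, 203.7, 56.4]
ee_rot: [-179.6, 0.1, 103.7]
force: [-4.0, -6.8, 10.7]
gripper_width: 22.1
gripper_force: 25.0
time_s: 19.4
ee_pos: [622.9, 203.7, 56.4]
ee_rot: [-179.4, 0.1, 103.7]
force: [-6.4, -7.6, 13.4]
gripper_width: 22.0
gripper_force: 25.0
```

The x motion has stopped about 3.6 mm short. This may be floor friction, since the vertical load is up to 13 N, so I'll unload the floor.

```bash
python3 -m jog '{"jaw":[10,10,10,10],"slide":[[0,0,-0.03],[0,0,-0.02],[0,0,0],[0,0,0]],"spin":[0,0,0,0]}'
python3 - <<'E'
from h import *
im=save('top','pics/t4.png');s=env.state();print(s['ee_pos'],s['force'],s['torque'])
im2=save('scene','pics/s4.png')
k=6
a=cv2.resize(im[205:305,180:246],None,fx=k,fy=k,interpolation=cv2.INTER_CUBIC);b=cv2.resize(im2[150:250,340:406],None,fx=k,fy=k,interpolation=cv2.INTER_CUBIC)
cv2.imwrite('pics/c4.png',np.hstack([a,b])[:,:,::-1])
E
```

```text
time_s: 19.8
ee_pos: [623.0, 203.7, 56.4]
ee_rot: [-179.4, 0.1, 103.7]
force: [-4.6, -7.3, 5.6]
gripper_width: 21.6
gripper_force: 25.0
[622.94927388 203.71190274  56.42571506] [-4.66944218 -6.8925617   6.76376868] [-1.44782061e+00  9.77710418e-01  1.33980035e-03]
```

View pics/c4.png

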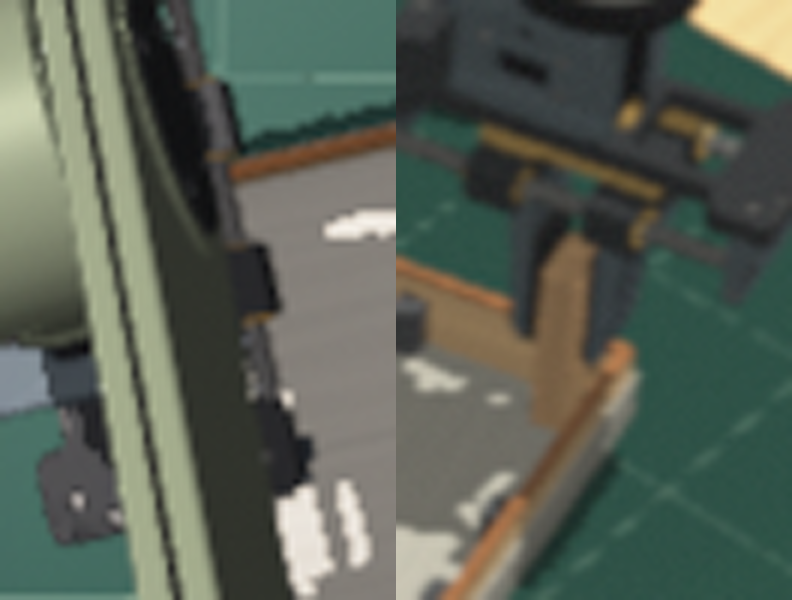

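The view from the scene camera shows the post upright beside the corner, its foot hidden behind the far wall from about crop (557,430). I'll relieve the floor and left-wall load, to see whether the x force is the wall or friction.

```bash
python3 -m jog '{"jaw":[10,10,10,10,10],"slide":[[-0.06,0,-0.03],[-0.03,0,-0.02],[0,0,0],[0,0,0],[0,0,0]],"spin":[0,0,0,0,0]}'
python3 - <<'E'
from h import *
S=model('scene');c=np.radians(13.58);R=np.array([[np.cos(c),-np.sin(c)],[np.sin(c),np.cos(c)]]);C=np.array([634.6,216.8])
tr=lambda P:(R.T@(P[:2]-C)).round(1)
g=lambda u,v:(340+(u-396+.5)/6-.5,150+(v+.5)/6-.5)
print('foot -x-y',tr(onz(S,g(533,418),6)),'outer corner42',tr(onz(S,g(635,345),42)))
for x in(-11,-14.6):
    for q in [(-11,-11),(11,-11)]:
        P=C+R@(np.array([x,-11])+q);p=proj(S,(*P,6));p2=proj(S,(*P,42));print(x,q,((p-[340,150])*6+[396,0]).round(0),((p2-[340,150])*6+[396,0]).round(0))
s=env.state();print(s['ee_pos'],s['force'],tr(s['ee_pos']),R.T@s['force'][:2])
E
```

```text
time_s: 20.4
ee_pos: [627.6, 203.8, 58.9]
ee_rot: [-180.0, -0.0, 103.7]
force: [0.1, 1.1, 0.3]
gripper_width: 21.8
gripper_force: 25.0
foot -x-y [-24.6 -19.5] outer corner42 [7.4 5.5]
-11 (-11, -11) [534. 421.] [538. 359.]
-11 (11, -11) [581. 440.] [587. 377.]
-14.6 (-11, -11) [526. 418.] [530. 356.]
-14.6 (11, -11) [574. 437.] [579. 374.]
[627.55878644 203.78305916  58.92303157] [0.13207564 1.14701063 0.2940869 ] [ -9.9 -11. ] [0.39770453 1.08393195]
```

It was friction: freed, the post slid to x = -9.9 without force, and is now 2.5 mm above the floor. I'll find the far wall first, then the left wall, hovering just above the floor.

```bash
python3 -m jog '{"jaw":[10,10,10,10],"slide":[[0,0,0.05],[0,0,0.01],[0,0,0],[0,0,0]],"spin":[0,0,0,0]}'
python3 -m jog '{"jaw":[10,10,10,10],"slide":[[0,0.04,0],[0,0,0],[0,0,0],[0,0,0]],"spin":[0,0,0,0]}'
python3 -m jog '{"jaw":[10,10,10,10],"slide":[[0,0.04,0],[0,0,0],[0,0,0],[0,0,0]],"spin":[0,0,0,0]}'
```

```text
time_s: 20.8
ee_pos: [627.6, 203.5, 57.4]
ee_rot: [180.0, -0.0, 103.6]
force: [-0.4, -0.5, -0.7]
gripper_width: 21.4
gripper_force: 25.0
time_s: 21.2
ee_pos: [628.3, 203.7, 57.3]
ee_rot: [-179.9, -0.0, 103.6]
force: [-2.9, -0.7, 0.0]
gripper_width: 21.9
gripper_force: 25.0
time_s: 21.6
ee_pos: [628.4, 203.7, 57.1]
ee_rot: [-179.8, -0.0, 103.6]
force: [-5.4, -0.9, 1.9]
gripper_width: 21.8
gripper_force: 25.0
```

Far wall found: 5.5 N, with a stiff response in free air. Now the left wall.

```bash
python3 -m jog '{"jaw":[10,10,10,10],"slide":[[0.04,0,0],[0,0,0],[0,0,0],[0,0,0]],"spin":[0,0,0,0]}'
python3 -m jog '{"jaw":[10,10,10,10],"slide":[[0.03,0,0],[0,0,0],[0,0,0],[0,0,0]],"spin":[0,0,0,0]}'
python3 -m jog '{"jaw":[10,10,10,10],"slide":[[0.03,0,0],[0,0,0],[0,0,0],[0,0,0]],"spin":[0,0,0,0]}'
```

```text
time_s: 22.0
ee_pos: [628.3, 204.2, 56.9]
ee_rot: [-179.8, 0.1, 103.7]
force: [-4.6, -2.2, 1.5]
gripper_width: 22.0
gripper_force: 25.0
time_s: 22.4
ee_pos: [628.1, 204.9, 56.8]
ee_rot: [-179.8, 0.1, 103.7]
force: [-2.9, -3.4, 1.3]
gripper_width: 21.4
gripper_force: 25.0
time_s: 22.8
ee_pos: [628.1, 204.9, 56.8]
ee_rot: [-179.8, 0.2, 103.7]
force: [-3.8, -5.5, 0.7]
gripper_width: 22.1
gripper_force: 25.0
```

```bash
python3 -m jog '{"jaw":[10,10,10,10,10],"slide":[[0.03,0.03,0],[0.02,0.03,0],[0,0,0],[0,0,0],[0,0,0]],"spin":[0,0,0,0,0]}' 35
python3 - <<'E'
from h import *
import pickle
c=np.radians(13.58);R=np.array([[np.cos(c),-np.sin(c)],[np.sin(c),np.cos(c)]])
F=[]
for _ in range(3):
    im=env.grab_frame('scene');s=env.state();F.append(s['force'])
F=np.mean(F,0);print(R.T@F[:2],F[2],s['ee_pos'],s['ee_rot'],s['gripper_width'])
b=cv2.resize(im[170:245,325:425],None,fx=8,fy=8,interpolation=cv2.INTER_CUBIC);cv2.imwrite('pics/c5.png',b[:,:,::-1])
E
```

```text
time_s: 23.3
ee_pos: [628.2, 205.1, 56.8]
ee_rot: [-179.6, 0.3, 103.7]
force: [-5.8, -9.5, 3.9]
gripper_width: 21.9
gripper_force: 35.0
[-8.44719435 -7.56220141] 3.6435621049300777 [628.16283603 205.05850232  56.80836643] [-179.55113695    0.29806119  103.70489094] 21.67629549155451
```

View pics/c5.png

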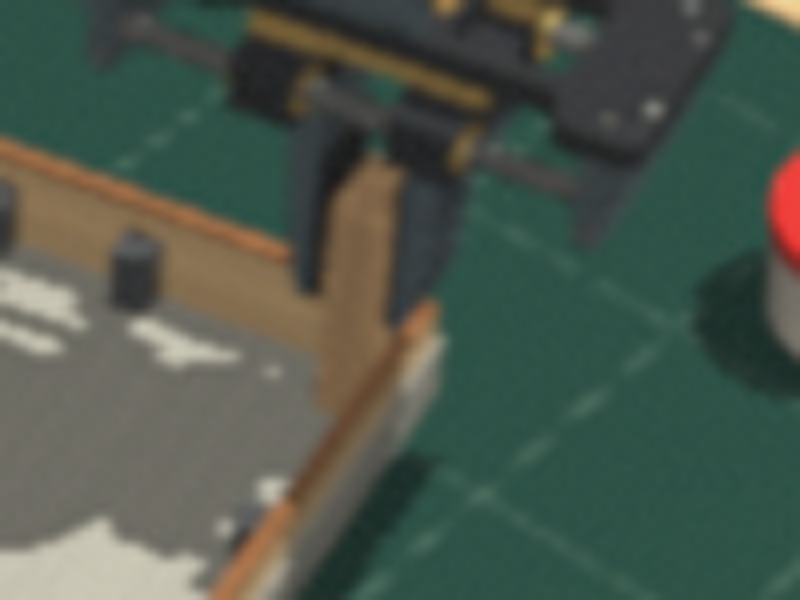

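The picture shows the post upright in the corner. It sits tight behind the far wall at about (400,330), with its foot at (325,405), and the finger tips clear the wall tops. The forces are about 8.4 N on the far wall and 7.6 N on the left wall. I'll hold a moment, then hand in.

```bash
python3 -m jog '{"jaw":[10,10,10,10,10,10,10,10,10,10],"slide":[[0,0,0],[0,0,0],[0,0,0],[0,0,0],[0,0,0],[0,0,0],[0,0,0],[0,0,0],[0,0,0],[0,0,0]],"spin":[0,0,0,0,0,0,0,0,0,0]}'
python3 -c "
from workcell import env
print(env.job_done())"
```

```text
time_s: 24.45
ee_pos: [628.2, 205.1, 56.8]
ee_rot: [-179.6, 0.3, 103.7]
force: [-6.3, -8.8, 3.6]
gripper_width: 21.7
gripper_force: 35.0
the job is handed in; nothing more can be done
None
```

I misted the corner with one full press of the cap, let it come back up, and handed the job in at about 24 s with the gripper still pressing the post upright into the corner, at about 8 N on each wall by the wrist force; the hand-in gave no verdict.

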